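# Sight tube from the parts crate to the calibration plate

## Robot

A 6-joint arm with a two-finger parallel gripper is mounted at the origin on the work surface. World frame = base frame: x ahead of the robot, y to its left, z up, the work surface at z = 0. Lengths are in mm, angles in rad, forces in N, time in s.
With the tool pointing down it reaches from about 375 to 750 mm from the base axis. Payload 9 kg.
Tool frame: the origin (TCP) lies at the very end of the fingers, on their centre line; the grasp point (between the pads) lies 19 mm behind it; z points along the fingers, y is the line along which they close (so a half turn about z gives the same grasp; the last joint's range is limited). The gripper opens to 85 mm and grips with 20 to 120 N. Pads are 22 mm wide; open, the fingers measure 114 mm over their backs; the gripper's body (76 mm by 85 mm) begins 54 mm behind the grasp point. The pads swing forward as they close: fully open they stand 13 mm farther back than shut.
Start: joints at [-1.363, 0.104, 0.097, 1.564, 0, 1.353], TCP at [247.843, -546.453, 231.331] pointing down, gripper open.
Joint ranges: [-2.99, 2.99], [-0.84, 1.86], [-1.1, 1.16], [-1.84, 2.11], [-1.51, 1.56], [-3.14, 3.14]. Speed limits (rad/s): [2.22, 2.22, 2.57, 3.14, 3.14, 3.14].

## Interface

Orientations are given as a unit quaternion [w, x, y, z].
In Python, from plant import get_state, eyes, ticket gives the robot as it stands. The module is installed in compiled form; this text tells all that it offers.
- The arm moves only by the tool apply_moves, never from a script. Its argument "deltas" is a list of rows, each a list of 5 numbers: the shift along the tool's x, y, z scaled (see below), then the turn about the tool's z scaled (see below), then the opening, from -1 (shut) to 1 (fully open). A call has exactly 5 rows; each row is the pose to reach, as a shift and turn from the pose commanded when the call began, along the tool's axes at that moment; what a row does not reach only later rows make up. The controller multiplies each number of a shift by 200 mm and each number of a turn by 45 degrees. A row lasts 1/10 s, in which the tool goes at most 50 mm and 8.59 degrees, less where a joint would pass 70% of its speed; a pose out of reach is approached as far as the arm can. A call with a number of a shift or a turn outside -1 to 1 is refused whole. A call with a gripper value outside its range is refused whole. The fingers move at their own pace and stop on an object; "grip_force" is the grip in N (left out, the last holds). Time passes only in rows, so rows that repeat a pose let the fingers close, or fill a call up. It gives the time, the measured TCP pose, the force, the opening and the grip force at its end, in the units of the state.
- get_state(): the state, without advancing time (a new reading comes with each control period).
- eyes.camera(name): name is "side" or "top" or "wrist"; returns a dict with "pixels" (480x640x3 uint8, red, green, blue), "fovy" (degrees; the focal length in pixels is half the picture's height over the tangent of half this angle, whatever the lens; pixels are square), "cx", "cy" (the principal point, pixels), "k1" (the pictures are not rectified: a ray, as slopes to the right and down, at radius r is drawn at 1 + k1 r^2 times it, then the intrinsics apply), "extrinsics" (4x4, takes a point from camera to world coordinates). Camera axes: x right, y up, looking along -z (the intrinsics and any distortion apply to the point x, -y, -z); pixel columns grow to the right and rows downward; lengths in mm; the calibration is good to about 2 mm. A picture is of the moment at which its call begins. There is no depth.
- ticket.job_done(): hands the job in; it is judged then, once.
The state is a dict: "time_s": time; "q": joint angles; "dq": joint speeds; "joint_efforts": joint torques, N m; "position": TCP position; "ee_rot": TCP orientation; "wrist_force": force on the tool from outside, world axes, zero at the start; "ft_torque": the same for the moment, N m; "width": finger opening in mm; "finger_force": force on a finger pad.
Only numpy, scipy, OpenCV 4.12 (cv2) and the standard library are available. Lean on these libraries where they do the work, as an engineer would, in place of code of your own. Each camera call takes 0.05 s, during which the arm holds its last target. There are 200 camera calls.

## Task

Find the bronze sight tube among the parts in the crate, lift it out, lay it level in the V-rest and let go of it there. Then take it again and stand it gently upright, square foot down and eyepiece up, in the middle of the round marble plate. Leave the other parts in the crate and do not disturb the glass prism.

Things in the scene. Friction and masses are not known exactly. Their poses are not given: they have to be found in the camera images.
- sight_tube: Target: bronze tube, 170 mm long, 0.17-0.32 kg. Origin at mid-length on its axis, x axis along it to the eyepiece. Square foot flange 50 x 50 mm at x = -85 to -71 mm; round waist 34 mm in diameter to x = +35; black ebonite eyepiece block, 50 x 50 mm square, to x = +85, in line with the foot. In the crate it lies on its flats, axis 25 mm above the crate floor, eyepiece roughly towards the robot.
- tube_waist (a point): Point on the sight tube's axis in the middle of the waist (x = -18 mm), near its centre of mass
- tube_grip (a point): Point on the sight tube's axis in the middle of the black eyepiece block (x = +60 mm); a grasp here, tilted 45 degrees over the eyepiece's end, can take the lying tube from the V-rest and, after half a turn of the wrist about the tool axis, stand it up
- tube_foot (a point): Centre of the flat outer face of the sight tube's square foot (x = -85 mm)
- nickel_tube: Bystander in the crate: loose tube of the same shape and size as the sight tube and with the same black eyepiece, but silvery nickel. Origin and axes as for the sight tube
- loupe: Bystander in the crate: loose loupe, flat black handle 75 x 18 x 16 mm along its x axis and round silvery lens mount 56 mm in diameter, 16 mm thick, centred at x = +63 mm. Origin under the middle of the handle. The two tubes and the loupe lie roughly side by side about 90 mm apart, in any order
- ebonite_knob: Bystander in the crate: loose black round knob, 58 mm in diameter, 38 mm high, near the crate's far wall. Origin at the centre of its underside
- crate: Fixed open wooden crate with blue lining, inside 310 mm (its x) by 290 mm (its y), walls 8 mm thick and 50 mm high above the desk, inner floor 6 mm above the desk. Origin under its centre, on the desk
- v_rest: Fixed rest: two green V supports on a dark steel base 100 x 70 x 8 mm. Supports 10 mm thick, at x = -33 and +33 mm along the rest's x axis (56 mm free between them for fingers); 45-degree arms reach 61 mm high, 61 mm across. They carry the tube's waist, either way round. Origin under its centre, on the desk; x axis points roughly to the robot's left
- rest_seat (a point): Point midway between the two V supports, 60 mm above the desk, where the tube's axis passes when its waist lies in both Vs (the V-rest's x axis is then the tube's axis); the middle of the waist belongs here
- plate: Fixed round white marble plate, 130 mm in diameter, 30 mm high, with a thin inlaid brass ring 80 mm in diameter about its middle. Origin under its centre, on the desk. Plate and V-rest can be either way round on the robot's right
- plate_top (a point): Centre of the marble plate's top face, 30 mm above the desk
- prism: Bystander: loose clear glass three-sided prism standing on end on the desk beyond the plate and rest, 60 mm high, 66 mm wide. Origin at the centre of its underside
There are look-alikes about, which are no part of the job. What is shaped like the sight_tube but green or turquoise is not meant.

How it is judged:
By the outcome, as a careful person would: the job done as asked, in the order asked, and still so for the second after the job is handed in, with the robot touching nothing.
It also fails if it takes over 64 s, if anything falls off the work surface, if the arm or the gripper's body presses on something with over 40 N, if the wrist force passes 120 N, or if a joint passes its speed limit or range.

## Working session

There is one attempt and no reset: what is moved stays moved. The work goes in short steps, Python scripts to look and compute and a tool call to move; the robot and the scene stay as the last step left them, time stands still between calls to the robot, and variables do not carry over. Pictures are saved under pics/ and viewed, at most 10 in all, crops included, and the job is handed in when it is done.

Besides the shell and the picture viewer there is one more tool, called after "Call:" as name(argument=value, ...), one argument or row to a line, values as JSON. apply_moves: Moves the arm, as the interface text tells. Its arguments: {"type":"object","properties":{"deltas":{"type":"array"},"grip_force":{"type":"number"}},"required":["deltas"]}

```bash
ls; mkdir -p pics
cat > h.py <<'E'
import numpy as np, cv2
from plant import get_state, eyes, ticket
def shot(n,f=None):
    c=eyes.camera(n); p=c.pop("pixels"); c["K"]=240/np.tan(np.radians(c["fovy"]/2)); np.save(f"pics/{f}.npy",dict(c,pixels=p),allow_pickle=True)
    cv2.imwrite(f"pics/{f}.png",p[:,:,::-1]); return c
def load(f): return np.load(f"pics/{f}.npy",allow_pickle=True).item()
def px2w(c,uv,z):
    f=c["K"];K=np.array([[f,0,c["cx"]],[0,f,c["cy"]],[0,0,1]])
    s=cv2.undistortPoints(np.array(uv,float).reshape(-1,1,2),K,np.array([c["k1"],0,0,0.]))[:,0]
    E=np.array(c["extrinsics"]); d=np.c_[s[:,0],-s[:,1],-np.ones(len(s))]@E[:3,:3].T; o=E[:3,3]
    return o+d*((np.asarray(z)-o[2])/d[:,2])[:,None]
def w2px(c,P):
    E=np.array(c["extrinsics"]); p=(np.array(P,float).reshape(-1,3)-E[:3,3])@E[:3,:3]
    s=np.c_[p[:,0]/-p[:,2],-p[:,1]/-p[:,2]]; r=(s**2).sum(1)[:,None]
    return s*(1+c["k1"]*r)*c["K"]+[c["cx"],c["cy"]]
E
python3 - <<'E'
from h import *
s=get_state(); print(s)
for n in("top","side"):
    c=shot(n,n+"0"); print(n,c)
a=[cv2.imread(f"pics/{n}0.png") for n in("top","side")]
E
```

```text
pics
{'time_s': 0.0, 'q': array([-1.36266891e+00,  1.04694371e-01,  9.64590994e-02,  1.56394210e+00,
        9.63636580e-06,  1.35314330e+00]), 'dq': array([-0.0018424 , -0.00085346,  0.00012196, -0.00134058, -0.00069375,
       -0.00038563]), 'joint_efforts': array([-2.67854542e-03, -5.56926763e+01,  5.03654981e+01,  1.66892126e-02,
       -4.83517888e-04,  1.99947067e-05]), 'position': array([ 247.78119619, -546.05859096,  230.51964115]), 'ee_rot': array([-6.90491681e-04,  9.77424103e-01,  2.11285697e-01,  8.10693628e-06]), 'wrist_force': array([ 0.01667084, -0.0583666 , -0.40251492]), 'ft_torque': array([ 0.0167193 , -0.0143348 ,  0.01726389]), 'finger_force': 0.0, 'width': 85.4988263625697}
top {'fovy': 56.19839834844009, 'cx': 325.1217192086944, 'cy': 237.86092017902297, 'k1': -0.055213108019011595, 'extrinsics': array([[ 2.47813938e-02,  9.87627566e-01, -1.54847256e-01,
         3.57449418e+02],
       [-9.99663698e-01,  2.56653956e-02,  3.71199623e-03,
         3.16349567e+00],
       [ 7.64028588e-03,  1.54703192e-01,  9.87931449e-01,
         8.99637166e+02],
       [ 0.00000000e+00,  0.00000000e+00,  0.00000000e+00,
         1.00000000e+00]]), 'K': np.float64(449.4951791128072)}
side {'fovy': 44.05840412885327, 'cx': 319.84767993160597, 'cy': 252.86876119747234, 'k1': 0.0016335159605796953, 'extrinsics': array([[-9.20875250e-01,  3.05132270e-01, -2.42658342e-01,
         1.65900810e+02],
       [-3.89779475e-01, -7.08161293e-01,  5.88710068e-01,
         7.86051655e+02],
       [ 7.79319416e-03,  6.36711773e-01,  7.71062504e-01,
         1.11916076e+03],
       [ 0.00000000e+00,  0.00000000e+00,  0.00000000e+00,
         1.00000000e+00]]), 'K': np.float64(593.1502744982402)}
```

View pics/top0.png

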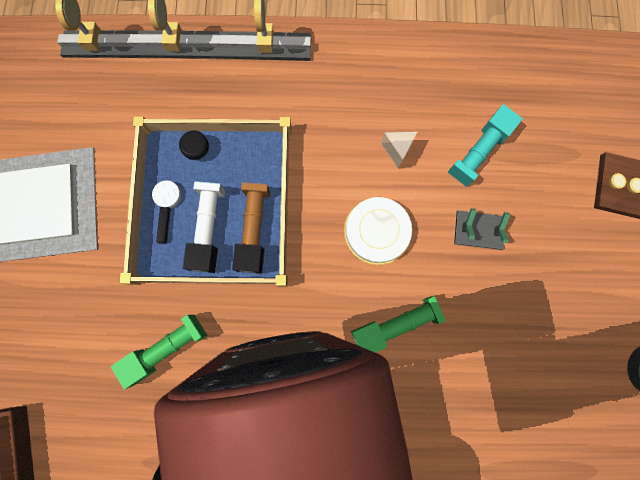

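View pics/side0.png

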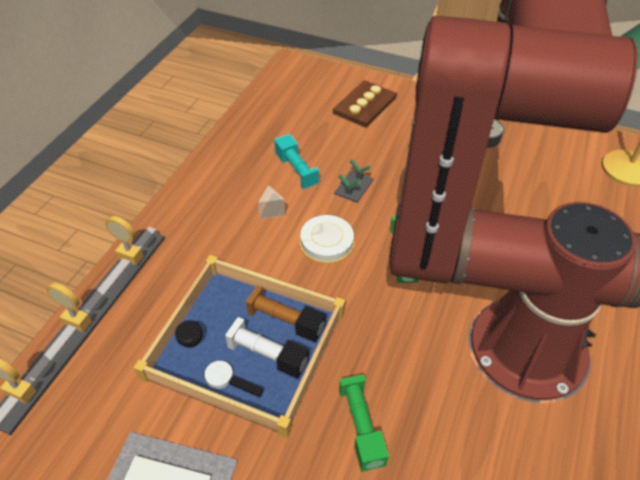

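Run:
```python
from h import *
a=load("top0")["pixels"][:,:,::-1]
A=cv2.resize(a[110:290,130:300],None,fx=3.2,fy=3.2,interpolation=cv2.INTER_CUBIC)
B=cv2.resize(a[90:270,335:525],None,fx=3.2,fy=3.2,interpolation=cv2.INTER_CUBIC)
# stack into 800 wide
A=cv2.resize(a[172:282,180:280],(400,440),interpolation=cv2.INTER_CUBIC)
B=cv2.resize(a[190:270,425:525],(400,320),interpolation=cv2.INTER_CUBIC)
C=np.zeros((440,800,3),np.uint8);C[:,:400]=A;C[:320,400:]=B
cv2.imwrite("pics/c1.png",C)
```

```text
(no output)
```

View pics/c1.png

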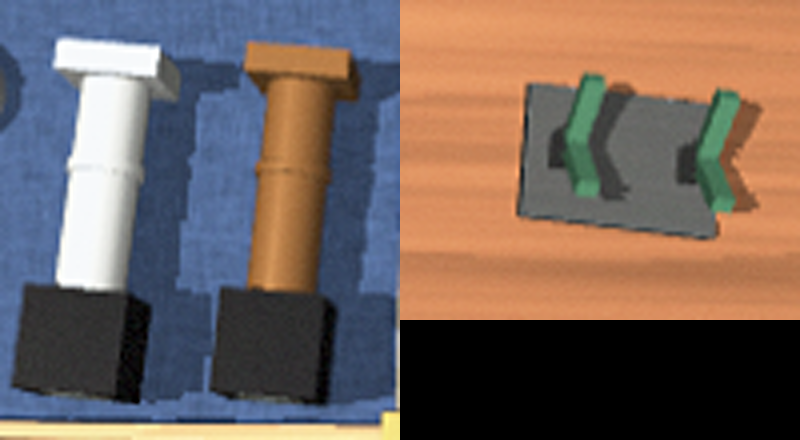

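Run:
```python
from h import *
c=load("top0")
A=lambda L:[(180+x/4-.375,172+y/4-.375) for x,y in L]
B=lambda L:[(425+(x-400)/4-.375,190+y/4-.375) for x,y in L]
p=lambda n,uv,z:print(n,px2w(c,uv,z).round(1).tolist())
p("waist axis",A([(302,82),(283,290)]),31)
p("foot far, eye near top",A([(302,46),(266,396)]),56)
p("footcorner, eyetop far corners",A([(248,42),(357,50),(219,287),(210,392)]),56)
p("rest tips",B([(594,75),(588,195),(728,92),(722,210)]),61)
p("rest base",B([(528,84),(519,213),(717,238)]),8)
g=c["pixels"].astype(int)
m=(g[...,0]>170)&(g[...,1]>160)&(g[...,2]>140);m[:,:330]=0;m[:,430:]=0;m[:180]=0;m[280:]=0
ct=max(cv2.findContours(m.astype(np.uint8),0,1)[0],key=cv2.contourArea);e=cv2.fitEllipse(ct);print(e)
p("plate",[e[0],(379,229.5)],30)
p("prism top?",[(385,133),(417,133),(401,150)],60)
p("prism bot?",[(401,166)],0)
p("crate rim corners",[(138,121),(285,121),(126,278),(281,280)],50)
```

```text
waist axis [[582.0, 141.4, 31.0], [477.4, 145.5, 31.0]]
foot far, eye near top [[593.5, 138.3, 56.0], [423.5, 146.9, 56.0]]
footcorner, eyetop far corners [[594.9, 164.6, 56.0], [592.2, 111.5, 56.0], [474.6, 171.9, 56.0], [424.7, 173.4, 56.0]]
rest tips [[553.7, -283.4, 61.0], [495.2, -278.9, 61.0], [547.3, -348.9, 61.0], [489.6, -343.7, 61.0]]
rest base [[560.5, -267.2, 8.0], [493.7, -261.2, 8.0], [483.5, -362.5, 8.0]]
((378.5286560058594, 229.076171875), (64.11566162109375, 65.73063659667969), 112.3283462524414)
plate [[514.0, -104.7, 30.0], [513.2, -105.7, 30.0]]
prism top? [[701.4, -112.9, 60.0], [703.5, -176.4, 60.0], [667.2, -144.4, 60.0]]
prism bot? [[654.3, -154.8, 0.0]]
crate rim corners [[719.3, 383.1, 50.0], [725.2, 86.1, 50.0], [403.5, 376.7, 50.0], [408.0, 81.2, 50.0]]
```

```bash
cat > plan.py <<'E'
import json,sys,numpy as np
# cmd pose persisted: x,y,z,psi(deg)  psi=angle of tool x in world, tool z down
def load():
    try: return np.array(json.load(open("cmd.json")))
    except FileNotFoundError: return np.array([247.843,-546.453,231.331,24.38])
def plan(tgts,save=True,dec=3):
    p=load()
    for t in tgts:
        t=np.array(t,float); d=t-p; d[3]=(d[3]+180)%360-180; c,s=np.cos(np.radians(p[3])),np.sin(np.radians(p[3]))
        r=np.round([(c*d[0]+s*d[1])/200,(s*d[0]-c*d[1])/200,-d[2]/200,-d[3]/45],dec)+0.
        dx,dy=r[0]*200,r[1]*200
        p=p+[c*dx+s*dy, s*dx-c*dy, -r[2]*200, -r[3]*45]
        print(r.tolist(),"->",p.round(1).tolist(),"" if abs(r).max()<=1 else "TOO BIG")
    if save: json.dump(p.tolist(),open("cmd.json","w"))
E
python3 - <<'E'
from plan import *
plan([[310,-390,230,62],[380,-210,230,100],[450,-30,225,138],[524,140,200,177.4]])
E
```

```text
[0.606, -0.584, 0.007, -0.836] -> [310.0, -390.0, 229.9, 62.0] 
[0.959, -0.114, 0.0, -0.844] -> [379.9, -210.0, 229.9, 100.0] 
[0.826, 0.501, 0.025, -0.845] -> [450.0, -29.9, 224.9, 138.0] 
[0.293, 0.879, 0.125, -0.875] -> [524.1, 139.9, 199.9, 177.4]
```

Call:
apply_moves(
  deltas=[
    [0.606, -0.584, 0.007, -0.836, 1],
    [0.606, -0.584, 0.007, -0.836, 1],
    [0.606, -0.584, 0.007, -0.836, 1],
    [0.606, -0.584, 0.007, -0.836, 1],
    [0.606, -0.584, 0.007, -0.836, 1],
  ],
)

```text
time_s: 0.6
position: [311.1, -387.5, 230.1]
ee_rot: [0.0, 0.855, 0.519, 0.0]
wrist_force: [0.0, 0.0, 0.3]
width: 85.4
finger_force: 0.0
```

Call:
apply_moves(
  deltas=[
    [0.959, -0.114, 0, -0.844, 1],
    [0.959, -0.114, 0, -0.844, 1],
    [0.959, -0.114, 0, -0.844, 1],
    [0.959, -0.114, 0, -0.844, 1],
    [0.959, -0.114, 0, -0.844, 1],
  ],
)

```text
time_s: 1.1
position: [381.0, -205.7, 230.1]
ee_rot: [-0.0, 0.639, 0.769, 0.001]
wrist_force: [0.5, -0.4, 0.1]
width: 85.5
finger_force: 0.0
```

Call:
apply_moves(
  deltas=[
    [0.826, 0.501, 0.025, -0.845, 0.41],
    [0.826, 0.501, 0.025, -0.845, 0.41],
    [0.826, 0.501, 0.025, -0.845, 0.41],
    [0.826, 0.501, 0.025, -0.845, 0.41],
    [0.826, 0.501, 0.025, -0.845, 0.41],
  ],
)

```text
time_s: 1.6
position: [450.4, -25.3, 224.5]
ee_rot: [-0.0, 0.353, 0.936, 0.001]
wrist_force: [0.2, 0.2, -0.3]
width: 60.1
finger_force: 0.0
```

Call:
apply_moves(
  deltas=[
    [0.293, 0.879, 0.125, -0.875, 0.41],
    [0.293, 0.879, 0.125, -0.875, 0.41],
    [0.293, 0.879, 0.125, -0.875, 0.41],
    [0.293, 0.879, 0.125, -0.875, 0.41],
    [0.293, 0.879, 0.125, -0.875, 0.41],
  ],
)

```text
time_s: 2.1
position: [523.8, 143.7, 198.0]
ee_rot: [-0.001, 0.018, 1.0, 0.0]
wrist_force: [0.2, -0.8, -0.3]
width: 60.4
finger_force: 0.0
```

Run:
```python
from h import *
c=shot("wrist","w1"); print(c)
s=get_state(); print(s["position"],s["ee_rot"],s["width"],s["q"],s["time_s"])
```

```text
{'fovy': 67.8493729101126, 'cx': 320.0853843826936, 'cy': 237.36427701493702, 'k1': 0.01400830853742148, 'extrinsics': array([[ 3.63618015e-02, -9.52692262e-01, -3.01753663e-01,
         4.46190421e+02],
       [ 9.99338691e-01,  3.46652218e-02,  1.09773866e-02,
         1.47684385e+02],
       [ 2.28634142e-06, -3.01953268e-01,  9.53322728e-01,
         3.41655017e+02],
       [ 0.00000000e+00,  0.00000000e+00,  0.00000000e+00,
         1.00000000e+00]]), 'K': np.float64(356.8254803538641)}
[523.50152418 142.07999854 198.50261831] [-1.14597017e-03  1.64763575e-02  9.99863599e-01 -1.61995890e-05] 59.73898163638387 [ 2.37306599e-02 -7.29641797e-02 -1.40948856e-01  1.50510304e+00
  5.97559592e-05  5.66848191e-02] 2.15
```

View pics/w1.png

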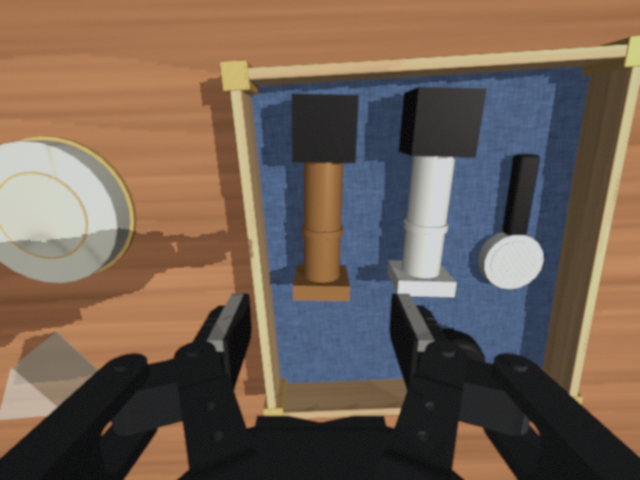

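Run:
```python
from h import *
from plan import *
c=h=None
from h import load as L
c=L("w1")
p=lambda n,uv,z:print(n,px2w(c,uv,z).round(1).tolist())
p("waist",[(324.7,168),(321.5,278)],31)
p("eye top corners",[(292.5,95.5),(357.5,96.5),(293,162),(355.5,162)],56)
p("foot near top edge/bottom",[(294,268),(349,268)],56)
p("plate ring L",[(43,216)],30)
print(w2px(c,[[526,142.5,31],[515,88,50],[515,80,50]]))
plan([[524,142.5,80,177.4]],save=False)
```

```text
waist [[482.1, 150.3, 31.0], [584.9, 144.0, 31.0]]
eye top corners [[425.2, 127.9, 56.0], [427.6, 176.2, 56.0], [473.7, 125.4, 56.0], [475.5, 174.5, 56.0]]
foot near top edge/bottom [[563.5, 120.9, 56.0], [565.2, 168.3, 56.0]]
plate ring L [[515.9, -102.1, 30.0]]
[[317.54562282 217.7676354 ]
 [251.95609049 212.9913108 ]
 [242.4354993  213.3253799 ]]
[0.001, 0.013, 0.6, 0.0] -> [524.0, 142.5, 79.9, 177.4]
```

Run:
```python
from plan import *
plan([[524,145.5,70,176.8],[524,145.5,15,176.8]])
```

```text
[0.002, 0.028, 0.65, 0.013] -> [523.9, 145.6, 69.9, 176.8] 
[0.0, 0.0, 0.275, 0.0] -> [523.9, 145.6, 14.9, 176.8]
```

Call:
apply_moves(
  deltas=[
    [0.002, 0.028, 0.2, 0.013, 0.41],
    [0.002, 0.028, 0.4, 0.013, 0.41],
    [0.002, 0.028, 0.65, 0.013, 0.41],
    [0.002, 0.028, 0.65, 0.013, 0.41],
    [0.002, 0.028, 0.65, 0.013, 0.41],
  ],
  grip_force=40,
)

```text
time_s: 2.65
position: [523.1, 145.2, 70.3]
ee_rot: [-0.001, 0.029, 1.0, -0.0]
wrist_force: [1.1, -0.0, 0.7]
width: 60.2
finger_force: 0.0
```

Call:
apply_moves(
  deltas=[
    [0, 0, 0.1, 0, 0.41],
    [0, 0, 0.2, 0, 0.41],
    [0, 0, 0.26, 0, 0.41],
    [0, 0, 0.275, 0, 0.41],
    [0, 0, 0.275, 0, 0.41],
  ],
)

```text
time_s: 3.15
position: [524.5, 145.6, 16.2]
ee_rot: [0.001, 0.028, 1.0, -0.0]
wrist_force: [-0.4, 0.1, 0.9]
width: 60.0
finger_force: 0.0
```

Call:
apply_moves(
  deltas=[
    [0, 0, 0, 0, 0.1],
    [0, 0, 0, 0, -0.15],
    [0, 0, 0, 0, -0.4],
    [0, 0, 0, 0, -0.6],
    [0, 0, 0, 0, -0.6],
  ],
)

```text
time_s: 3.65
position: [524.5, 145.6, 16.1]
ee_rot: [0.001, 0.028, 1.0, -0.0]
wrist_force: [-1.6, -1.0, 6.9]
width: 32.6
finger_force: 39.6
```

Call:
apply_moves(
  deltas=[
    [0, 0, 0, 0, 0.1],
    [0, 0, 0, 0, 0.1],
    [0, 0, 0.022, 0, 0.1],
    [0, 0, 0.022, 0, 0.1],
    [0, 0, 0.022, 0, -0.6],
  ],
)

```text
time_s: 4.15
position: [523.4, 145.6, 10.1]
ee_rot: [-0.0, 0.028, 1.0, -0.0]
wrist_force: [-0.1, 0.6, 2.9]
width: 33.6
finger_force: 3.7
```

Call:
apply_moves(
  deltas=[
    [0, 0, 0, 0, -0.6],
    [0, 0, 0, 0, -0.6],
    [0, 0, 0, 0, -0.6],
    [0, 0, 0, 0, -0.6],
    [0, 0, 0, 0, -0.6],
  ],
  grip_force=60,
)

```text
time_s: 4.65
position: [523.6, 145.7, 10.4]
ee_rot: [-0.0, 0.028, 1.0, -0.0]
wrist_force: [-0.2, 1.1, -1.2]
width: 32.6
finger_force: 59.7
```

Run:
```python
from plan import *
p=load(); p[2]-=4.4; json.dump(p.tolist(),open("cmd.json","w"))
plan([[524,145.6,110,176.8],[524,90,200,155],[524,-60,200,118],[524,-210,200,90],[523,-311.5,180,84.8]],save=False)
```

```text
[0.0, 0.0, -0.497, 0.0] -> [523.9, 145.6, 109.9, 176.8] 
[-0.016, -0.277, -0.45, 0.484] -> [524.0, 90.1, 199.9, 155.0] 
[-0.317, -0.68, 0.0, 0.823] -> [524.0, -60.0, 199.9, 118.0] 
[-0.662, -0.352, 0.0, 0.622] -> [524.0, -209.9, 199.9, 90.0] 
[-0.508, -0.005, 0.1, 0.115] -> [523.0, -311.5, 179.9, 84.8]
```

Call:
apply_moves(
  deltas=[
    [0, 0, -0.03, 0, -0.6],
    [0, 0, -0.12, 0, -0.6],
    [0, 0, -0.25, 0, -0.6],
    [0, 0, -0.4, 0, -0.6],
    [0, 0, -0.497, 0, -0.6],
  ],
)

```text
time_s: 5.15
position: [524.4, 145.6, 112.4]
ee_rot: [0.001, 0.028, 1.0, -0.0]
wrist_force: [1.0, 0.2, -2.9]
width: 32.3
finger_force: 59.8
```

Call:
apply_moves(
  deltas=[
    [0, -0.02, -0.1, 0.1, -0.6],
    [-0.005, -0.08, -0.2, 0.2, -0.6],
    [-0.01, -0.15, -0.3, 0.3, -0.6],
    [-0.016, -0.22, -0.4, 0.4, -0.6],
    [-0.016, -0.277, -0.45, 0.484, -0.6],
  ],
)

```text
time_s: 5.65
position: [524.5, 89.3, 202.1]
ee_rot: [0.001, 0.218, 0.976, -0.0]
wrist_force: [-0.2, -0.0, -3.9]
width: 32.6
finger_force: 59.9
```

Call:
apply_moves(
  deltas=[
    [-0.063, -0.136, 0, 0.165, -0.6],
    [-0.127, -0.272, 0, 0.33, -0.6],
    [-0.19, -0.408, 0, 0.494, -0.6],
    [-0.254, -0.544, 0, 0.658, -0.6],
    [-0.317, -0.68, 0, 0.823, -0.6],
  ],
)

```text
time_s: 6.15
position: [523.7, -61.2, 200.2]
ee_rot: [0.0, 0.517, 0.856, -0.0]
wrist_force: [-0.3, 0.4, -3.1]
width: 32.4
finger_force: 60.0
```

Call:
apply_moves(
  deltas=[
    [-0.132, -0.07, 0, 0.124, -0.6],
    [-0.265, -0.141, 0, 0.249, -0.6],
    [-0.397, -0.211, 0, 0.373, -0.6],
    [-0.53, -0.282, 0, 0.498, -0.6],
    [-0.662, -0.352, 0, 0.622, -0.6],
  ],
)

```text
time_s: 6.65
position: [523.6, -211.2, 200.2]
ee_rot: [0.0, 0.709, 0.706, -0.0]
wrist_force: [0.6, -0.6, -3.0]
width: 32.3
finger_force: 60.0
```

Run:
```python
from plan import *
json.dump([524,-209.9,199.9,90.0],open("cmd.json","w"))
from h import *
s=get_state(); print(s["position"],s["ee_rot"],s["width"],s["finger_force"],s["time_s"],s["q"])
c=shot("wrist","w2"); print(c["extrinsics"])
```

```text
[ 523.64667093 -211.15195816  200.16739795] [ 1.25090661e-04  7.08524907e-01  7.05685789e-01 -8.54133162e-05] 32.29827680877095 59.987032413482666 6.65 [-6.14775863e-01 -8.42784635e-03 -7.49985057e-02  1.50400855e+00
 -2.11262113e-04  9.60035564e-01]
[[ 9.99987493e-01  4.97656975e-03  4.97307844e-04  5.23499356e+02]
 [-4.89208823e-03  9.52621197e-01  3.04119915e-01 -1.32178523e+02]
 [ 1.03972798e-03 -3.04118545e-01  9.52633628e-01  3.43614031e+02]
 [ 0.00000000e+00  0.00000000e+00  0.00000000e+00  1.00000000e+00]]
```

View pics/w2.png

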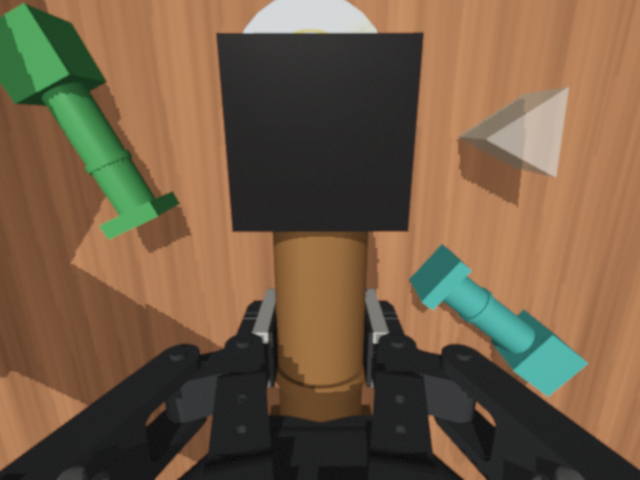

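Run:
```python
from plan import *
plan([[522.3,-310.2,110,84.8],[522.3,-310.2,48,84.8],[522.3,-310.2,39,84.8]])
```

```text
[-0.501, -0.009, 0.45, 0.116] -> [522.2, -310.1, 109.9, 84.8] 
[0.0, 0.001, 0.31, 0.0] -> [522.4, -310.1, 47.9, 84.8] 
[0.0, 0.0, 0.045, 0.0] -> [522.4, -310.1, 38.9, 84.8]
```

Call:
apply_moves(
  deltas=[
    [-0.13, -0.002, 0.05, 0.03, -0.6],
    [-0.28, -0.005, 0.16, 0.06, -0.6],
    [-0.42, -0.008, 0.28, 0.1, -0.6],
    [-0.501, -0.009, 0.38, 0.116, -0.6],
    [-0.501, -0.009, 0.45, 0.116, -0.6],
  ],
)

```text
time_s: 7.2
position: [521.2, -311.6, 108.2]
ee_rot: [-0.001, 0.739, 0.673, -0.0]
wrist_force: [0.1, 0.7, -1.9]
width: 32.2
finger_force: 60.1
```

Call:
apply_moves(
  deltas=[
    [0, 0.001, 0.07, 0, -0.6],
    [0, 0.001, 0.15, 0, -0.6],
    [0, 0.001, 0.22, 0, -0.6],
    [0, 0.001, 0.28, 0, -0.6],
    [0, 0.001, 0.31, 0, -0.6],
  ],
)

```text
time_s: 7.7
position: [522.0, -309.3, 46.5]
ee_rot: [-0.001, 0.738, 0.674, -0.0]
wrist_force: [0.5, 0.2, -2.8]
width: 32.3
finger_force: 60.1
```

Run:
```python
from h import *
c=shot("side","s1")
s=get_state(); print(s["position"],s["wrist_force"])
b=load("s1")["pixels"][:,:,::-1]
cv2.imwrite("pics/s1c.png",cv2.resize(b[80:260,250:450],(800,720))[:600])
```

```text
[ 521.73775934 -309.21740836   45.98201451] [-0.94781847 -0.19503478 -4.03606558]
```

View pics/s1c.png

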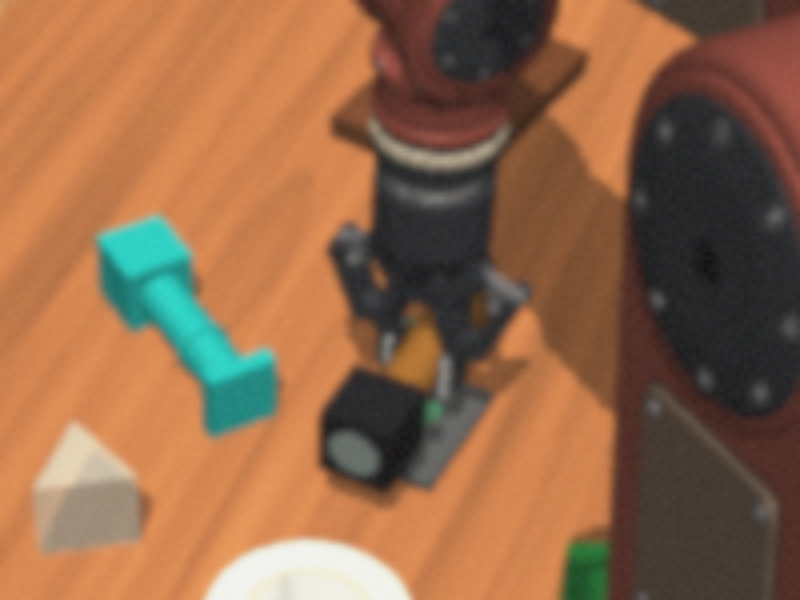

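Call:
apply_moves(
  deltas=[
    [0, 0, 0.008, 0, -0.6],
    [0, 0, 0.016, 0, -0.6],
    [0, 0, 0.02, 0, -0.6],
    [0, 0, 0.024, 0, -0.6],
    [0, 0, 0.024, 0, -0.6],
  ],
  grip_force=40,
)

```text
time_s: 8.25
position: [522.4, -310.2, 43.3]
ee_rot: [0.0, 0.739, 0.674, -0.0]
wrist_force: [0.3, 0.6, -2.6]
width: 32.2
finger_force: 60.1
```

Call:
apply_moves(
  deltas=[
    [0, 0, 0.004, 0, -0.6],
    [0, 0, 0.008, 0, -0.6],
    [0, 0, 0.012, 0, -0.6],
    [0, 0, 0.012, 0, -0.6],
    [0, 0, 0.012, 0, -0.6],
  ],
)

```text
time_s: 8.75
position: [522.7, -310.3, 41.1]
ee_rot: [0.001, 0.739, 0.674, 0.0]
wrist_force: [1.9, -0.1, 0.5]
width: 32.7
finger_force: 60.5
```

Call:
apply_moves(
  deltas=[
    [0, 0, 0.005, 0, -0.6],
    [0, 0, 0.005, 0, -0.6],
    [0, 0, 0.005, 0, -0.35],
    [0, 0, 0.005, 0, -0.23],
    [0, 0, 0.005, 0, -0.2],
  ],
)

```text
time_s: 9.25
position: [523.0, -310.5, 40.1]
ee_rot: [0.001, 0.738, 0.674, 0.0]
wrist_force: [6.3, -1.2, 1.6]
width: 33.9
finger_force: 2.8
```

Call:
apply_moves(
  deltas=[
    [0, 0, 0, 0, -0.1],
    [0, 0, 0, 0, 0.2],
    [0, 0, 0, 0, 0.5],
    [0, 0, 0, 0, 0.7],
    [0, 0, 0, 0, 0.7],
  ],
)

```text
time_s: 9.75
position: [522.0, -310.0, 39.4]
ee_rot: [-0.0, 0.739, 0.674, -0.0]
wrist_force: [-0.8, 0.7, -0.2]
width: 72.6
finger_force: 0.0
```

Run:
```python
from plan import *
p=load(); p[2]=47.9-.036*200-1; json.dump(p.tolist(),open("cmd.json","w")); print(p)
plan([[p[0],p[1],160,84.8]])
```

```text
[ 522.39917054 -310.11819604   39.7          84.78      ]
[0.0, 0.0, -0.602, 0.0] -> [522.4, -310.1, 160.1, 84.8]
```

Call:
apply_moves(
  deltas=[
    [0, 0, -0.05, 0, 0.7],
    [0, 0, -0.15, 0, 0.7],
    [0, 0, -0.35, 0, 0.7],
    [0, 0, -0.55, 0, 0.7],
    [0, 0, -0.602, 0, 0.7],
  ],
)

```text
time_s: 10.25
position: [524.0, -311.6, 166.3]
ee_rot: [0.004, 0.739, 0.674, 0.0]
wrist_force: [0.9, -0.4, 0.2]
width: 72.5
finger_force: 0.0
```

Run:
```python
from h import *
c=shot("wrist","w3"); s=get_state(); print(s["position"],c["extrinsics"][:3,3])
```

```text
[ 523.93610847 -311.61353359  165.84282365] [ 529.79682341 -232.22472976  309.37954406]
```

View pics/w3.png

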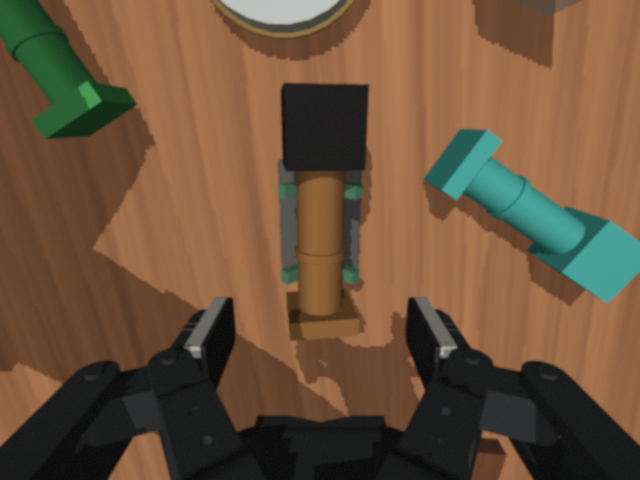

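Run:
```python
from h import *
c=load("w3")
p=lambda n,uv,z:print(n,px2w(c,uv,z).round(1).tolist())
p("eye top",[(282,85),(368,85),(364,170),(283,170)],85)
p("waist",[(320.5,175),(320.5,300)],60)
p("support",[(320,190),(320,276)],55)
import plan
plan.plan([[528,-220,160,84.8]],save=False)
```

```text
eye top [[511.2, -210.3, 85.0], [560.8, -214.9, 85.0], [556.0, -263.4, 85.0], [505.7, -258.7, 85.0]]
waist [[528.6, -267.5, 60.0], [519.7, -363.9, 60.0]]
support [[527.2, -278.8, 55.0], [521.0, -345.8, 55.0]]
[0.451, -0.013, 0.0, 0.0] -> [528.0, -220.1, 160.1, 84.8]
```

Run:
```python
import plan
plan.plan([[530.5,-223.5,120,84.8],[530.5,-223.5,68,84.8]])
```

```text
[0.435, 0.001, 0.2, 0.0] -> [530.5, -223.5, 120.1, 84.8] 
[0.0, 0.0, 0.26, 0.0] -> [530.5, -223.5, 68.1, 84.8]
```

Call:
apply_moves(
  deltas=[
    [0.1, 0, 0, 0, 0.7],
    [0.25, 0, 0.05, 0, 0.7],
    [0.4, 0.001, 0.12, 0, 0.7],
    [0.435, 0.001, 0.2, 0, 0.7],
    [0.435, 0.001, 0.2, 0, 0.7],
  ],
)

```text
time_s: 10.8
position: [528.7, -220.2, 116.4]
ee_rot: [-0.003, 0.738, 0.675, -0.001]
wrist_force: [0.1, -0.1, -0.5]
width: 72.5
finger_force: 0.0
```

Call:
apply_moves(
  deltas=[
    [0, 0, 0.1, 0, 0.7],
    [0, 0, 0.2, 0, 0.7],
    [0, 0, 0.26, 0, 0.5],
    [0, 0, 0.26, 0, 0.35],
    [0, 0, 0.26, 0, 0.25],
  ],
  grip_force=20,
)

```text
time_s: 11.3
position: [530.6, -223.8, 68.7]
ee_rot: [0.0, 0.739, 0.674, 0.0]
wrist_force: [-0.0, -0.8, 0.2]
width: 53.7
finger_force: 0.1
```

Call:
apply_moves(
  deltas=[
    [0, 0, 0, 0, 0.15],
    [0, 0, 0, 0, 0.1],
    [0, 0, 0, 0, 0],
    [0, 0, 0, 0, -0.1],
    [0, 0, 0, 0, -0.1],
  ],
  grip_force=20,
)

```text
time_s: 11.8
position: [531.0, -223.7, 68.7]
ee_rot: [0.001, 0.738, 0.674, 0.0]
wrist_force: [3.6, 0.2, 3.9]
width: 50.0
finger_force: 21.5
```

Call:
apply_moves(
  deltas=[
    [0, 0, -0.03, 0, -0.1],
    [0, 0, -0.1, 0, -0.1],
    [0, 0, -0.2, 0, -0.1],
    [0, 0, -0.3, 0, -0.1],
    [0, 0, -0.4, 0, -0.1],
  ],
)

```text
time_s: 12.3
position: [528.8, -225.4, 148.0]
ee_rot: [-0.0, 0.739, 0.673, -0.002]
wrist_force: [-1.5, -10.4, -10.3]
width: 49.2
finger_force: 25.3
```

Call:
apply_moves(
  deltas=[
    [0, 0, -0.1, 0, -0.1],
    [0, 0, -0.2, 0, -0.1],
    [0, 0, -0.3, 0, -0.1],
    [0, 0, -0.4, 0, -0.1],
    [0, 0, -0.4, 0, -0.1],
  ],
)

```text
time_s: 12.8
position: [530.8, -224.0, 231.3]
ee_rot: [0.002, 0.739, 0.674, 0.0]
wrist_force: [0.6, 0.2, -2.8]
width: 49.5
finger_force: 26.1
```

Run:
```python
import json,numpy as np
p=json.load(open("cmd.json")); p[2]=228.1; json.dump(p,open("cmd.json","w"))
from h import *
c=shot("wrist","w4"); d=shot("side","s4"); s=get_state(); print(s["position"],s["ft_torque"],s["wrist_force"],s["width"],s["finger_force"])
a=load("w4")["pixels"];b=load("s4")["pixels"]
cv2.imwrite("pics/p4.png",np.hstack([cv2.resize(a,(400,300)),cv2.resize(b[30:255,220:520],(400,300))])[:,:,::-1])
```

```text
[ 530.13884325 -223.34287161  227.83625832] [ 0.23808996 -0.02098162  0.05152093] [ 0.11759492  0.27999113 -3.84929589] 49.16047182237104 26.059402227401733
```

View pics/p4.png

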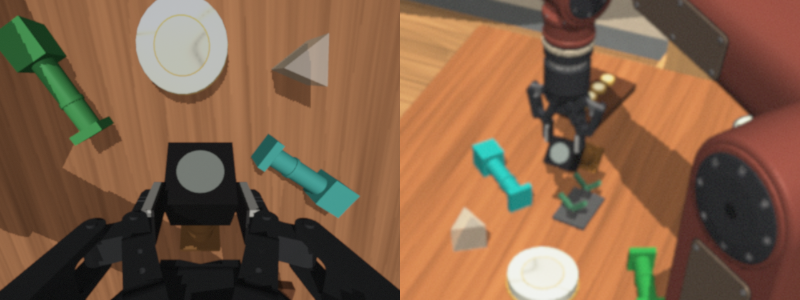

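Run:
```python
import plan
plan.plan([[525,-110,228,90],[515,0,228,90],[515,110,190,90]])
```

```text
[0.563, -0.079, 0.0, -0.116] -> [525.0, -109.9, 228.1, 90.0] 
[0.55, -0.05, 0.0, 0.0] -> [515.0, 0.1, 228.1, 90.0] 
[0.55, 0.0, 0.19, 0.0] -> [515.0, 110.1, 190.1, 90.0]
```

Call:
apply_moves(
  deltas=[
    [0.05, -0.007, 0, -0.01, -0.1],
    [0.18, -0.025, 0, -0.04, -0.1],
    [0.32, -0.045, 0, -0.07, -0.1],
    [0.46, -0.065, 0, -0.1, -0.1],
    [0.563, -0.079, 0, -0.116, -0.1],
  ],
)

```text
time_s: 13.4
position: [523.8, -107.3, 226.7]
ee_rot: [-0.001, 0.706, 0.708, -0.0]
wrist_force: [-0.1, 0.4, -2.1]
width: 49.2
finger_force: 26.1
```

Call:
apply_moves(
  deltas=[
    [0.11, -0.01, 0, 0, -0.1],
    [0.22, -0.02, 0, 0, -0.1],
    [0.33, -0.03, 0, 0, -0.1],
    [0.44, -0.04, 0, 0, -0.1],
    [0.55, -0.05, 0, 0, -0.1],
  ],
)

```text
time_s: 13.9
position: [513.7, 1.8, 226.7]
ee_rot: [-0.001, 0.707, 0.707, -0.001]
wrist_force: [-0.2, -0.4, -3.4]
width: 49.3
finger_force: 26.1
```

Call:
apply_moves(
  deltas=[
    [0.13, 0, 0.02, 0, -0.1],
    [0.28, 0, 0.06, 0, -0.1],
    [0.42, 0, 0.11, 0, -0.1],
    [0.52, 0, 0.16, 0, -0.1],
    [0.55, 0, 0.19, 0, -0.1],
  ],
)

```text
time_s: 14.4
position: [513.2, 112.4, 188.0]
ee_rot: [-0.001, 0.706, 0.708, -0.001]
wrist_force: [-0.2, 0.0, -3.0]
width: 48.9
finger_force: 26.0
```

Run:
```python
from h import *
c=shot("wrist","w5"); d=shot("side","s5"); e=shot("top","t5"); s=get_state(); print(s["position"],s["ft_torque"],s["wrist_force"],s["width"],s["finger_force"],s["time_s"])
a=load("w5")["pixels"];b=load("s5")["pixels"];t=load("t5")["pixels"]
cv2.imwrite("pics/p5.png",np.hstack([cv2.resize(b[60:360,190:440],(500,600)),np.vstack([cv2.resize(a[200:440,160:480],(300,225)),cv2.resize(t[90:290,200:360],(300,375))])])[:,:,::-1])
```

```text
[514.05664702 110.16541829 189.17779388] [ 0.10145717 -0.01555833  0.03136131] [ 0.45610648  0.4100474  -2.14625662] 49.08568646711722 26.036728620529175 14.55
```

View pics/p5.png

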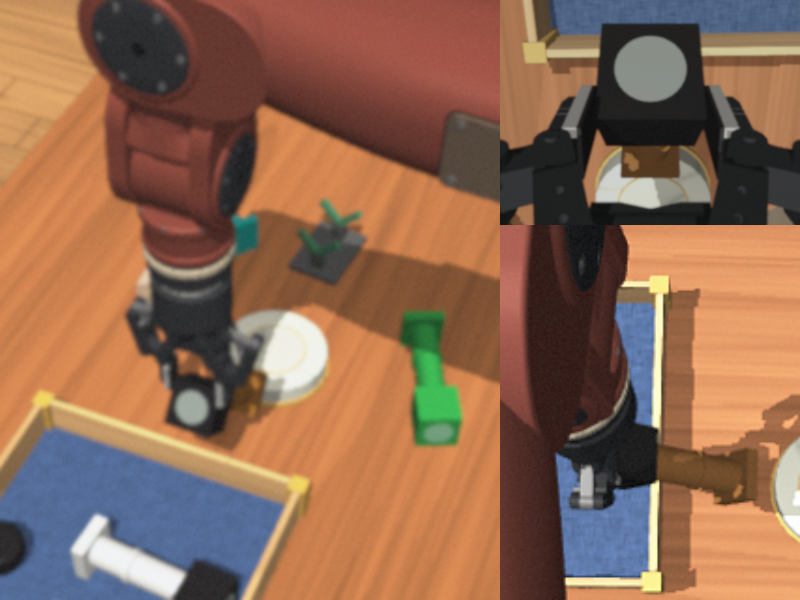

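```bash
cat > fit.py <<'E'
from h import *
from scipy.optimize import least_squares
def pt(O,al,X,N,x): 
    a=np.radians(al); return [x,O[0]+X*np.cos(a)-N*np.sin(a),O[1]+X*np.sin(a)+N*np.cos(a)]
E
python3 - <<'E'
from fit import *
w=load("w5");t=load("t5")
W=[(85,-25,266.7,368,225.6),(85,25,264.5,378.7,314),(35,25,274,373,354.7)]
def res(p):
    O=p[:2];al=p[2];x0=p[3];r=[]
    for X,N,l,rr,row in W:
        q=w2px(w,[pt(O,al,X,N,x0-25),pt(O,al,X,N,x0+25)]); 
        r+=[q[:,1].mean()-row,(abs(q[1,0]-q[0,0])-(rr-l)),(q[:,0].mean()-(l+rr)/2)]
    q=w2px(t,[pt(O,al,-85,25,x0),pt(O,al,35,25,x0)]); r+=[q[0,0]-337,q[1,0]-283.7]
    return np.array(r)
for a0 in(20,50):
    s=least_squares(res,[70,150,a0,514],loss="soft_l1"); print(s.x.round(1),res(s.x).round(1),s.cost)
O=s.x[:2];al=s.x[2]
print(pt(O,al,-85,-25,0),pt(O,al,-85,25,0),w["extrinsics"][:3,3])
d=np.array([110.2-O[0],189.2-O[1]]);a=np.radians(al);print("TCP in tube X,N",d@[np.cos(a),np.sin(a)],d@[-np.sin(a),np.cos(a)])
E
```

```text
[ 57.9 125.7  35.2 513.5] [-0.9 -4.3  4.2  0.7  1.9 -0.1 -0.1 -6.7 -2.3  2.9 -1. ] 18.287641795728295
[ 57.9 125.7  35.2 513.5] [-0.9 -4.3  4.2  0.7  1.9 -0.1 -0.1 -6.7 -2.3  2.9 -1. ] 18.28764179568439
[0, np.float64(2.779185462570977), np.float64(56.26912006213193)] [0, np.float64(-26.020628636587375), np.float64(97.14173568499022)] [512.97486356 191.31232569 331.49703421]
TCP in tube X,N 79.37908585461646 21.79066542101367
```

Call:
apply_moves(
  deltas=[
    [-0.01, 0, 0.04, 0, -0.1],
    [-0.03, 0, 0.09, 0, -0.1],
    [-0.05, 0, 0.14, 0, -0.1],
    [-0.07, 0, 0.18, 0, -0.1],
    [-0.075, 0, 0.19, 0, -0.1],
  ],
)

```text
time_s: 15.05
position: [514.2, 94.3, 150.5]
ee_rot: [-0.001, 0.707, 0.707, -0.001]
wrist_force: [0.4, 1.2, -2.5]
width: 49.1
finger_force: 26.0
```

Call:
apply_moves(
  deltas=[
    [-0.03, 0, 0, 0, -0.1],
    [-0.055, 0, 0, 0, -0.1],
    [-0.08, 0, 0, 0, -0.1],
    [-0.105, 0, 0, 0, -0.1],
    [-0.105, 0, 0, 0, -0.1],
  ],
)

```text
time_s: 15.55
position: [515.1, 73.4, 152.4]
ee_rot: [0.0, 0.707, 0.707, 0.0]
wrist_force: [-0.4, 0.2, -2.5]
width: 49.3
finger_force: 26.0
```

Run:
```python
from h import *
d=shot("side","s6"); e=shot("top","t6"); s=get_state(); print(s["position"],s["ft_torque"],s["wrist_force"],s["width"],s["finger_force"],s["time_s"])
b=load("s6")["pixels"];t=load("t6")["pixels"]
cv2.imwrite("pics/p6.png",np.hstack([cv2.resize(b[160:340,230:410],(400,400)),cv2.resize(t[150:290,270:410],(400,400))])[:,:,::-1])
```

```text
[514.97300377  73.97872932 152.20691689] [ 0.12593888 -0.01998054  0.01213114] [ 0.65464131 -0.73960353 -2.36376345] 49.19255714028663 26.033407151699066 15.65
```

View pics/p6.png

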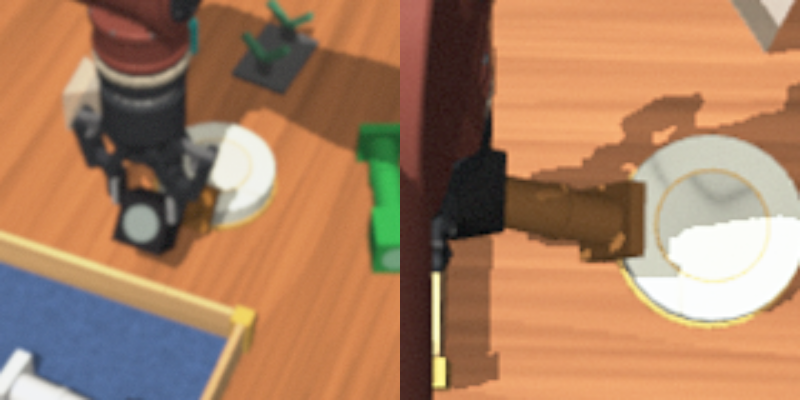

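Call:
apply_moves(
  deltas=[
    [-0.015, 0, 0, 0, -0.1],
    [-0.03, 0, 0, 0, -0.1],
    [-0.045, 0, 0, 0, -0.1],
    [-0.06, 0, 0, 0, -0.1],
    [-0.06, 0, 0, 0, -0.1],
  ],
)

```text
time_s: 16.15
position: [515.5, 63.0, 153.6]
ee_rot: [-0.0, 0.707, 0.707, 0.002]
wrist_force: [-2.0, 6.9, 6.9]
width: 48.9
finger_force: 27.1
```

Call:
apply_moves(
  deltas=[
    [-0.02, 0, -0.035, 0, -0.1],
    [-0.045, 0, -0.065, 0, -0.1],
    [-0.075, 0, -0.085, 0, -0.1],
    [-0.1, 0, -0.1, 0, -0.1],
    [-0.125, 0, -0.115, 0, -0.1],
  ],
)

```text
time_s: 16.65
position: [514.8, 36.4, 175.2]
ee_rot: [0.0, 0.707, 0.707, -0.0]
wrist_force: [0.0, 0.8, -3.4]
width: 49.6
finger_force: 26.2
```

Run:
```python
from h import *
import cv2
for n in("wrist","top"):shot(n,n[0]+"7")
s=get_state(); print(s["position"],s["ft_torque"],s["wrist_force"],s["width"])
# end-face lens (grey) centroid & shape in wrist view; bronze extents in top
w=load("w7")["pixels"].astype(int); 
def lens(w):
    m=(abs(w[...,0]-w[...,1])<25)&(w.min(2)>95)&(w.max(2)<190)&(w[...,1]>=w[...,0]); m=m.astype(np.uint8)
    for k in sorted(cv2.findContours(m,0,1)[0],key=cv2.contourArea)[-3:]:
        if len(k)>5: print("lens",np.round(cv2.fitEllipse(k),1) if 0 else cv2.fitEllipse(k),cv2.contourArea(k))
lens(load("w5")["pixels"].astype(int)); print(); lens(w)
def br(f):
    t=load(f)["pixels"].astype(np.uint8); h=cv2.cvtColor(t,cv2.COLOR_RGB2HSV); print(h[219,305],h[219,330])
br("t6")
```

```text
[515.08709175  36.26910408 175.42755933] [ 0.17858938  0.04603723 -0.02184052] [-0.31800045  0.11416675 -2.22963525] 48.90278381596818
lens ((303.3083801269531, 401.4435729980469), (34.57652282714844, 60.677982330322266), 113.34125518798828) 75.0
lens ((320.0128173828125, 273.0784606933594), (68.88034057617188, 76.09541320800781), 90.2490463256836) 4115.0
lens ((372.2705993652344, 53.6702995300293), (72.43242645263672, 219.7857666015625), 91.61762237548828) 9321.5

lens ((378.5220031738281, 363.36553955078125), (9.001092910766602, 20.14997673034668), 163.05764770507812) 65.5
lens ((260.3490905761719, 330.6118469238281), (18.490976333618164, 36.6003303527832), 0.0) 72.5
lens ((320.13507080078125, 272.26422119140625), (69.15853118896484, 75.89671325683594), 90.20108032226562) 4121.0
[110  24  32] [ 14 154 101]
```

```bash
cat >> fit.py <<'E'
def lens(f):
    w=load(f)["pixels"].astype(int)
    m=(abs(w[...,0]-w[...,1])<25)&(w.min(2)>90)&(w.max(2)<190)&(w[...,1]>=w[...,0]); m[:110]=0;m[:,:260]=0;m[:,380:]=0
    k=max(cv2.findContours(m.astype(np.uint8),0,1)[0],key=cv2.contourArea); return cv2.fitEllipse(k),cv2.contourArea(k)
E
python3 - <<'E'
from fit import *
for f in("w4","w5","w7"): print(lens(f))
c=load("w5"); 
import plan,json
s=get_state(); print(s["position"]); json.dump([515,38,175,90],open("cmd.json","w"))
# predicted lens centre row vs alpha, pivot P=(79,24) at TCP+(0,2) 
for al in range(20,100,10):
    a=np.radians(al); piv=np.array([110.2,191.2]); A=np.array([np.cos(a),np.sin(a)]);N=np.array([-A[1],A[0]])
    O=piv-79*A-24*N
    th=np.linspace(0,2*np.pi,60); P=[[514+16*np.cos(u),*(O+85*A+16*np.sin(u)*N)] for u in th]
    q=w2px(c,P); e=cv2.fitEllipse(q.astype(np.float32)); print(al,np.round(e[0]),np.round(e[1]),round(e[1][0]/e[1][1],3))
E
```

```text
(((320.0760803222656, 274.11590576171875), (66.379638671875, 74.84886932373047), 90.26792907714844), 3901.0)
(((320.05340576171875, 273.0082702636719), (69.4039535522461, 76.24406433105469), 89.93378448486328), 4154.5)
(((320.0562744140625, 272.3097839355469), (69.35137176513672, 76.10445404052734), 90.43720245361328), 4144.0)
[515.08709175  36.26910408 175.42755933]
20 [323. 271.] [45. 66.] 0.683
30 [323. 266.] [53. 67.] 0.792
40 [323. 263.] [61. 69.] 0.882
50 [323. 261.] [67. 71.] 0.95
60 [323. 261.] [72. 73.] 0.991
70 [323. 262.] [75. 75.] 0.998
80 [323. 265.] [75. 77.] 0.981
90 [323. 270.] [73. 79.] 0.925
```

Call:
apply_moves(
  deltas=[
    [0, 0, -0.25, 0, -0.1],
    [0, 0, -0.25, 0, -0.1],
    [0, 0, -0.2, 0, -0.1],
    [0, 0, -0.15, 0, -0.1],
    [0, 0, -0.4, 0, -0.1],
  ],
)

```text
time_s: 17.25
position: [507.7, 38.5, 241.2]
ee_rot: [-0.01, 0.707, 0.707, -0.007]
wrist_force: [1.1, -0.2, -2.3]
width: 49.2
finger_force: 25.0
```

Run:
```python
from fit import *
shot("wrist","w8"); print(lens("w8")); s=get_state(); print(s["position"],s["width"])
```

```text
(((320.03704833984375, 267.8831787109375), (77.64955139160156, 78.82339477539062), 95.75465393066406), 4805.0)
[512.63284033  37.62282386 255.97834763] 49.19091563623086
```

Call:
apply_moves(
  deltas=[
    [0, 0, 0.03, 0, -0.1],
    [0, 0, 0.08, 0, -0.1],
    [0, 0, 0.14, 0, -0.1],
    [0, 0, 0.21, 0, -0.1],
    [0, 0, 0.28, 0, -0.1],
  ],
)

```text
time_s: 17.8
position: [514.2, 37.2, 196.6]
ee_rot: [-0.001, 0.707, 0.707, -0.001]
wrist_force: [0.8, 1.3, -3.0]
width: 49.0
finger_force: 25.0
```

Call:
apply_moves(
  deltas=[
    [0, 0, 0.02, 0, -0.1],
    [0, 0, 0.02, 0, -0.1],
    [0, 0, -0.23, 0, -0.1],
    [0, 0, -0.23, 0, -0.1],
    [0, 0, -0.18, 0, -0.1],
  ],
)

```text
time_s: 18.3
position: [516.7, 36.8, 238.0]
ee_rot: [0.002, 0.707, 0.707, 0.002]
wrist_force: [-0.3, -0.1, -3.2]
width: 49.1
finger_force: 24.7
```

Call:
apply_moves(
  deltas=[
    [0, 0, 0.05, 0, -0.1],
    [0, 0, -0.2, 0, -0.1],
    [0, 0, -0.2, 0, -0.1],
    [0, 0, -0.1, 0, -0.1],
    [0, 0, -0.1, 0, -0.1],
  ],
)

```text
time_s: 18.8
position: [513.8, 37.3, 251.7]
ee_rot: [-0.002, 0.707, 0.707, -0.001]
wrist_force: [-0.2, 0.0, -2.8]
width: 49.2
finger_force: 24.3
```

Run:
```python
from fit import *
shot("wrist","w9");shot("side","s9"); print(lens("w9")); s=get_state(); print(s["position"],s["width"],s["ft_torque"],s["time_s"])
```

```text
(((319.961181640625, 266.9176330566406), (79.15653228759766, 79.63624572753906), 92.97208404541016), 4948.5)
[514.27098698  37.20413563 253.91600046] 49.02311872321838 [ 0.00808953 -0.00244864 -0.01549416] 18.9
```

Call:
apply_moves(
  deltas=[
    [-0.225, 0, 0, 0, -0.1],
    [-0.325, 0, 0.04, 0, -0.1],
    [-0.39, 0, 0.09, 0, -0.1],
    [-0.425, 0, 0.13, 0, -0.1],
    [-0.435, 0, 0.15, 0, -0.1],
  ],
)

```text
time_s: 19.4
position: [514.5, -49.9, 223.9]
ee_rot: [-0.001, 0.707, 0.707, -0.0]
wrist_force: [-0.4, 0.3, -2.8]
width: 49.0
finger_force: 23.6
```

Call:
apply_moves(
  deltas=[
    [0, 0, 0.02, 0, -0.1],
    [0, 0, 0.05, 0, -0.1],
    [0, 0, 0.08, 0, -0.1],
    [0, 0, 0.1, 0, -0.1],
    [0, 0, 0.1, 0, -0.1],
  ],
)

```text
time_s: 19.9
position: [514.6, -49.5, 204.4]
ee_rot: [-0.0, 0.707, 0.707, -0.0]
wrist_force: [0.8, -0.1, -2.6]
width: 49.2
finger_force: 23.6
```

Run:
```python
from fit import *
shot("wrist","w10");shot("side","s10"); print(lens("w10")); s=get_state(); print(s["position"],s["width"],s["ft_torque"],s["wrist_force"],s["time_s"])
# foot in side view: brown mask, orientation of bronze blob
b=load("s10")["pixels"]; h=cv2.cvtColor(b,cv2.COLOR_RGB2HSV).astype(int)
P=w2px(load("s10"),[[514,-50,205],[514,-78,30],[514,-103.5,30]]); print(P)
m=(h[...,0]>8)&(h[...,0]<20)&(h[...,1]>180)&(h[...,2]<200); x,y=P.mean(0).astype(int)
sub=np.zeros_like(m);sub[y-70:y+60,x-60:x+60]=m[y-70:y+60,x-60:x+60]; yy,xx=np.nonzero(sub); print(len(xx),xx.min(),xx.max(),yy.min(),yy.max()) if len(xx) else 0
```

```text
(((319.9503173828125, 265.0070495605469), (81.15058898925781, 81.24181365966797), 22.90154266357422), 5176.5)
[514.91404945 -49.77308731 205.18024697] 49.052983097410326 [0.01653992 0.03312601 0.03585182] [-0.48196649  0.24280896 -2.75638675] 20.0
[[319.01252105 199.07696537]
 [323.05386691 242.67654322]
 [327.09223413 235.38480694]]
20 315 333 225 242
```

Call:
apply_moves(
  deltas=[
    [0, 0, 0.008, 0, -0.1],
    [0, 0, 0.016, 0, -0.1],
    [0, 0, 0.024, 0, -0.1],
    [0, 0, 0.03, 0, -0.1],
    [0, 0, 0.03, 0, -0.1],
  ],
)

```text
time_s: 20.5
position: [514.8, -49.9, 198.9]
ee_rot: [-0.0, 0.707, 0.707, -0.0]
wrist_force: [-0.9, 0.0, -3.6]
width: 48.9
finger_force: 23.5
```

Call:
apply_moves(
  deltas=[
    [0, 0, 0.005, 0, -0.1],
    [0, 0, 0.01, 0, -0.1],
    [0, 0, 0.015, 0, -0.1],
    [0, 0, 0.015, 0, -0.1],
    [0, 0, 0.015, 0, -0.1],
  ],
)

```text
time_s: 21.0
position: [514.9, -49.9, 196.1]
ee_rot: [0.0, 0.707, 0.707, -0.0]
wrist_force: [0.3, -0.3, -2.6]
width: 49.1
finger_force: 23.5
```

Cmd z is 196; no contact yet. Continue in small steps.

Call:
apply_moves(
  deltas=[
    [0, 0, 0.005, 0, -0.1],
    [0, 0, 0.01, 0, -0.1],
    [0, 0, 0.015, 0, -0.1],
    [0, 0, 0.015, 0, -0.1],
    [0, 0, 0.015, 0, -0.1],
  ],
)

```text
time_s: 21.5
position: [515.2, -50.0, 194.2]
ee_rot: [0.001, 0.707, 0.707, 0.0]
wrist_force: [-1.8, 0.3, 5.8]
width: 49.1
finger_force: 24.3
```

Call:
apply_moves(
  deltas=[
    [0, 0, 0.005, 0, -0.1],
    [0, 0, 0.01, 0, -0.1],
    [0, 0, 0.015, 0, -0.1],
    [0, 0, 0.015, 0, -0.1],
    [0, 0, 0.015, 0, -0.1],
  ],
)

```text
time_s: 22.0
position: [516.0, -50.2, 193.8]
ee_rot: [0.002, 0.707, 0.707, 0.001]
wrist_force: [-5.4, 2.1, 21.7]
width: 48.8
finger_force: 26.1
```

Call:
apply_moves(
  deltas=[
    [-0.01, 0, -0.015, 0, -0.1],
    [-0.03, 0, -0.02, 0, -0.1],
    [-0.05, 0, -0.02, 0, -0.1],
    [-0.07, 0, -0.02, 0, -0.1],
    [-0.09, 0, -0.02, 0, -0.1],
  ],
)

```text
time_s: 22.5
position: [515.2, -68.3, 194.7]
ee_rot: [0.0, 0.707, 0.707, 0.0]
wrist_force: [-1.2, 0.2, 5.6]
width: 48.9
finger_force: 24.6
```

Run:
```python
from fit import *
shot("wrist","w11"); print(lens("w11")); s=get_state(); print(s["position"],s["width"],s["ft_torque"],s["wrist_force"],s["time_s"])
```

```text
(((319.99591064453125, 265.36077880859375), (81.34297943115234, 81.7024154663086), 82.5176773071289), 5218.0)
[515.21004422 -68.87391566 194.68366261] 49.21676438511782 [ 0.42399762  0.25045578 -0.02848665] [-0.45224561  0.46475588  6.5684823 ] 22.55
```

Call:
apply_moves(
  deltas=[
    [-0.02, 0, 0, 0, -0.1],
    [-0.04, 0, 0, 0, -0.1],
    [-0.06, 0, 0, 0, -0.1],
    [-0.08, 0, 0, 0, -0.1],
    [-0.1, 0, 0, 0, -0.1],
  ],
)

```text
time_s: 23.05
position: [514.8, -88.2, 193.8]
ee_rot: [-0.0, 0.707, 0.707, -0.0]
wrist_force: [-0.6, 0.9, 0.7]
width: 49.4
finger_force: 24.1
```

Run:
```python
from fit import *
shot("wrist","w12"); print(lens("w12")); s=get_state(); print(s["position"],s["width"],s["ft_torque"],s["wrist_force"],s["time_s"])
```

```text
(((319.9656066894531, 265.8731384277344), (80.9287109375, 82.91740417480469), 85.20548248291016), 5270.0)
[514.79086368 -88.68123557 193.70550697] 49.11441073792692 [ 0.1850973  -0.06945654  0.01577441] [-0.60545255 -0.09572848  1.83433451] 23.1
```

Call:
apply_moves(
  deltas=[
    [-0.025, 0, 0.003, 0, -0.1],
    [-0.05, 0, 0.006, 0, -0.1],
    [-0.075, 0, 0.01, 0, -0.1],
    [-0.1, 0, 0.016, 0, -0.1],
    [-0.115, 0, 0.022, 0, -0.1],
  ],
)

```text
time_s: 23.6
position: [514.9, -111.7, 189.9]
ee_rot: [0.0, 0.707, 0.707, -0.0]
wrist_force: [-1.8, -0.6, 6.4]
width: 49.0
finger_force: 24.5
```

Run:
```python
from fit import *
shot("wrist","w13"); print(lens("w13")); s=get_state(); print(s["position"],s["width"],s["ft_torque"],s["wrist_force"],s["time_s"])
```

```text
(((319.9238586425781, 267.38360595703125), (79.07626342773438, 84.52348327636719), 87.53250122070312), 5248.5)
[ 514.93302418 -111.96766412  189.83790131] 49.47003971655358 [0.11611725 0.43441438 0.02601308] [-1.70489572 -0.9143795   3.62248034] 23.65
```

Run:
```python
from fit import *
c=load("w4");w=c["pixels"].astype(int)
m=((w.min(2)>120)&(w.max(2)-w.min(2)<60)).astype(np.uint8);m[:, :190]=0;m[:,390:]=0;m[170:]=0
k=max(cv2.findContours(m,0,1)[0],key=cv2.contourArea).reshape(-1,2); print(k.min(0),k.max(0))
P=px2w(c,k[k[:,1]>2],30)[:,:2]
def f(p): return np.hypot(*(P-p[:2]).T)-p[2]
s=least_squares(f,[514,-104,65],loss="soft_l1",f_scale=1); print("plate from w4",s.x, np.abs(f(s.x)).mean())
s=least_squares(lambda p:f([*p,65]),[514,-104],loss="soft_l1",f_scale=1); print("r65",s.x)
c=load("w13"); print("lens axis top",px2w(c,[lens("w13")[0][0]],200), c["extrinsics"][:3,3])
c=load("w3");
```

```text
[217   0] [364 149]
plate from w4 [ 516.1624555  -102.39002346   64.42288156] 0.22223286951919866
r65 [ 516.19419079 -102.05353275]
lens axis top [[514.51437928 -87.93373127 200.        ]] [514.48245764 -32.6142322  333.28936766]
```

Call:
apply_moves(
  deltas=[
    [0, 0, -0.02, 0, -0.1],
    [-0.015, 0.001, -0.03, 0, -0.1],
    [-0.04, 0.003, -0.03, 0, -0.1],
    [-0.065, 0.004, -0.03, 0, -0.1],
    [-0.077, 0.004, -0.03, 0, -0.1],
  ],
)

```text
time_s: 24.15
position: [515.6, -126.9, 195.4]
ee_rot: [-0.0, 0.707, 0.707, -0.0]
wrist_force: [0.4, -0.8, -2.4]
width: 49.3
finger_force: 23.6
```

Call:
apply_moves(
  deltas=[
    [0, 0, 0, 0, -0.1],
    [0, 0, 0.01, 0, -0.1],
    [0, 0, 0.02, 0, -0.1],
    [0, 0, 0.025, 0, -0.1],
    [0, 0, 0.025, 0, -0.1],
  ],
)

```text
time_s: 24.65
position: [515.9, -126.7, 191.7]
ee_rot: [0.001, 0.707, 0.707, -0.0]
wrist_force: [-1.4, -1.6, 4.2]
width: 48.9
finger_force: 24.3
```

Run:
```python
from fit import *
shot("wrist","w14"); print(lens("w14")); s=get_state(); print(s["position"],s["width"],s["ft_torque"],s["wrist_force"],s["time_s"])
print("lens axis top",px2w(load("w14"),[lens("w14")[0][0]],200))
```

```text
(((319.8955383300781, 266.1934814453125), (80.03166198730469, 83.9928207397461), 87.1152572631836), 5278.5)
[ 515.89758194 -126.58636913  191.6648586 ] 48.9419765592868 [-0.2738244   0.59512236  0.01455336] [-2.20158934 -0.5060821   5.77411395] 24.7
lens axis top [[ 515.47845359 -103.12177794  200.        ]]
```

Call:
apply_moves(
  deltas=[
    [-0.01, 0, 0.005, 0, -0.1],
    [-0.02, 0, 0.007, 0, -0.1],
    [-0.03, 0, 0.01, 0, -0.1],
    [-0.04, 0, 0.012, 0, -0.1],
    [-0.045, 0, 0.015, 0, -0.1],
  ],
)

```text
time_s: 25.2
position: [516.2, -136.1, 189.6]
ee_rot: [0.002, 0.707, 0.707, -0.0]
wrist_force: [-2.8, -2.5, 14.1]
width: 48.8
finger_force: 25.3
```

Run:
```python
from fit import *
shot("wrist","w15"); s=get_state(); print(s["position"],s["width"],s["ft_torque"],s["wrist_force"],s["time_s"])
R=17.5
def model(c,y,z,al,x):
    a=np.radians(al);A=np.array([np.cos(a),np.sin(a)]);N=np.array([-A[1],A[0]])
    u=np.linspace(0,2*np.pi,80)
    e=cv2.fitEllipse(w2px(c,[[x+R*np.cos(t),*(np.array([y,z])+R*np.sin(t)*N)] for t in u]).astype(np.float32))
    return e
for f in("w11","w12","w13","w14","w15"):
    e=lens(f)[0]; c=load(f); print(f,[round(v,1) for v in (*e[0],*e[1])],round(e[1][0]/e[1][1],4),end=" ")
    best=min(((abs(model(c,y,z,al,515)[1][0]/model(c,y,z,al,515)[1][1]-e[1][0]/e[1][1]),al) for al in np.arange(64,98,.5) for (y,z) in [tuple(px2w(c,[e[0]],200)[0][1:])]))
    print("alpha",best[1],px2w(c,[e[0]],200).round(1))
```

```text
[ 516.2376617  -136.21572001  189.61507367] 48.88894151817678 [-0.22332669  0.91677859  0.08522052] [-2.97525429 -2.25704473 10.56582902] 25.25
w11 [320.0, 265.4, 81.3, 81.7] 0.9956 alpha 75.0 [[514.8 -45.7 200. ]]
w12 [320.0, 265.9, 80.9, 82.9] 0.976 alpha 81.0 [[514.4 -65.5 200. ]]
w13 [319.9, 267.4, 79.1, 84.5] 0.9356 alpha 89.0 [[514.5 -87.9 200. ]]
w14 [319.9, 266.2, 80.0, 84.0] 0.9528 alpha 86.0 [[ 515.5 -103.1  200. ]]
w15 [319.9, 267.6, 79.0, 84.6] 0.9343 alpha 89.0 [[ 515.8 -112.3  200. ]]
```

Call:
apply_moves(
  deltas=[
    [0, 0, -0.006, 0, -0.1],
    [0, 0, -0.01, 0, 0.1],
    [0, 0, -0.01, 0, 0.18],
    [0, 0, -0.01, 0, 0.22],
    [0, 0, -0.01, 0, 0.3],
  ],
)

```text
time_s: 25.75
position: [515.7, -135.2, 189.4]
ee_rot: [-0.0, 0.707, 0.707, -0.0]
wrist_force: [-0.3, 0.1, 0.8]
width: 55.4
finger_force: 0.0
```

Call:
apply_moves(
  deltas=[
    [0, 0, 0, 0, 0.5],
    [0, 0, 0, 0, 0.7],
    [0, 0, 0, 0, 0.7],
    [0, 0, -0.1, 0, 0.7],
    [0, 0, -0.25, 0, 0.7],
  ],
)

```text
time_s: 26.25
position: [514.8, -134.8, 238.5]
ee_rot: [-0.002, 0.707, 0.707, -0.001]
wrist_force: [1.1, -0.2, -0.9]
width: 72.7
finger_force: 0.0
```

Run:
```python
from fit import *
import json
shot("wrist","w16"); s=get_state(); print(s["position"],s["width"],s["wrist_force"],s["time_s"])
c=load("w16");w=c["pixels"].astype(int)
e,a=lens("w16"); print(e,a,px2w(c,[e[0]],200).round(1))
bl=(w.max(2)<45).astype(np.uint8); 
cv2.imwrite("pics/w16.png",w[:,:,::-1])
# sample rows around lens to find black square edges
x,y=map(int,e[0]); print("row profile",[(i,int(w[y,i].max())) for i in range(x-110,x+111,10)]); print("col",[(j,int(w[j,x].max())) for j in range(y-110,y+111,10) if 0<=j<480])
```

```text
[ 516.53864454 -135.7447352   245.03164994] 72.70318663328717 [-0.73167308 -0.03215895  5.26894302] 26.3
((320.98236083984375, 171.92005920410156), (116.24276733398438, 124.05257415771484), 1.5830426216125488) 4601.5 [[514.8 -79.1 200. ]]
row profile [(210, 155), (220, 155), (230, 148), (240, 137), (250, 152), (260, 182), (270, 182), (280, 179), (290, 181), (300, 129), (310, 129), (320, 127), (330, 128), (340, 128), (350, 174), (360, 178), (370, 181), (380, 181), (390, 163), (400, 161), (410, 141), (420, 156), (430, 149)]
col [(61, 144), (71, 144), (81, 144), (91, 145), (101, 159), (111, 182), (121, 181), (131, 178), (141, 182), (151, 181), (161, 178), (171, 127), (181, 63), (191, 16), (201, 27), (211, 85), (221, 120), (231, 121), (241, 121), (251, 121), (261, 121), (271, 102), (281, 26)][ WARN:0@1.410] global loadsave.cpp:1063 imwrite_ Unsupported depth image for selected encoder is fallbacked to CV_8U.
```

```bash
cat >> fit.py <<'E'
def lens2(f,r0=190,r1=300):
    w=load(f)["pixels"].astype(int); m=((w.max(2)>90)&(w.max(2)<165)&(w.max(2)-w.min(2)<30)); m[:r0]=0;m[r1:]=0;m[:,:270]=0;m[:,370:]=0
    k=[q for q in cv2.findContours(m.astype(np.uint8),0,1)[0] if cv2.contourArea(q)>1500]; return [(cv2.fitEllipse(q),cv2.contourArea(q)) for q in k]
E
python3 - <<'E'
from fit import *
c=load("w16");print(lens2("w16"))
for e,a in lens2("w16"): print(px2w(c,[e[0]],200).round(1))
u=np.linspace(0,6.28,80)
for y in(-112,-115): print(y,cv2.fitEllipse(w2px(c,[[515.5+17.5*np.cos(t),y+17.5*np.sin(t),200] for t in u]).astype(np.float32)))
t=shot("top","t16");T=load("t16")["pixels"].astype(int); print(w2px(load("t16"),[[515,-103,200],[515,-115,200]]))
E
```

```text
[(((317.8247985839844, 241.27590942382812), (59.353187561035156, 62.49982833862305), 91.70165252685547), 2912.5)]
[[ 513.2 -116.   200. ]]
-112 ((322.21148681640625, 233.2295684814453), (62.728458404541016, 65.5953140258789), 89.22894287109375)
-115 ((322.205322265625, 238.5902099609375), (62.134490966796875, 65.28394317626953), 89.32777404785156)
[[390.7524088  209.87470028]
 [398.24770788 210.07738449]]
```

Call:
apply_moves(
  deltas=[
    [0.03, -0.003, 0, 0, 0.7],
    [0.07, -0.006, 0, 0, 0.7],
    [0.1, -0.006, 0, 0, 0.7],
    [0.1, -0.006, 0, 0, 0.7],
    [0.1, -0.006, 0, 0, 0.7],
  ],
)

```text
time_s: 26.85
position: [514.4, -114.9, 239.3]
ee_rot: [-0.0, 0.707, 0.707, -0.0]
wrist_force: [-0.2, -0.2, 0.3]
width: 72.8
finger_force: 0.0
```

Run:
```python
from fit import *
shot("wrist","w17"); s=get_state(); print(s["position"],s["wrist_force"],s["time_s"])
c=load("w17");
for e,a in lens2("w17",190,330): print(e,a,px2w(c,[e[0]],200).round(1))
# square outline of eyepiece: black mask around lens, min area rect of top
w=c["pixels"].astype(int); e=lens2("w17",190,330)[0][0]; x,y=map(int,e[0])
print([int(v) for v in w[y,x-90:x+91:4].max(1)]); print([int(v) for v in w[max(0,y-90):y+1:4,x].max(1)])
for dy in(-20,20): 
    r=w[y+dy].max(1); L=x
    L=next(i for i in range(x-34,x-100,-1) if r[i]>60); Rr=next(i for i in range(x+36,x+100) if r[i]>60); print(y+dy,L,Rr,px2w(c,[(L,y+dy),(Rr,y+dy)],200).round(1).tolist())
```

```text
[ 514.4146375  -115.15073562  239.41188429] [-0.46227736  0.34529232  0.2844273 ] 26.9
((318.42169189453125, 274.9415283203125), (55.52196502685547, 60.38727951049805), 89.62913513183594) 2632.0 [[ 513.1 -116.2  200. ]]
[148, 143, 145, 146, 139, 146, 152, 149, 147, 149, 145, 135, 28, 25, 26, 91, 120, 121, 120, 120, 121, 120, 120, 121, 120, 121, 119, 120, 120, 120, 114, 28, 27, 26, 127, 152, 150, 149, 154, 158, 161, 161, 156, 147, 136, 141]
[98, 127, 120, 72, 81, 93, 71, 19, 13, 14, 13, 14, 18, 25, 27, 29, 115, 121, 120, 120, 120, 121, 121]
254 273 363 [[488.4, -103.8, 200.0], [537.5, -103.8, 200.0]]
294 275 363 [[488.5, -127.9, 200.0], [538.3, -127.9, 200.0]]
```

Run:
```python
from fit import *
def plate(f,c0=(515,-103.5)):
    c=load(f);h=cv2.cvtColor(c["pixels"],cv2.COLOR_RGB2HSV).astype(int);pts=[]
    for t in np.linspace(0,2*np.pi,120,endpoint=False):
        rr=np.arange(50,76,.25); q=w2px(c,[[c0[0]+r*np.cos(t),c0[1]+r*np.sin(t),30] for r in rr]); qi=np.round(q).astype(int)
        if (qi<0).any() or (qi[:,0]>639).any() or (qi[:,1]>479).any(): continue
        S=h[qi[:,1],qi[:,0],1];V=h[qi[:,1],qi[:,0],2]
        low=(S<75)&(V>70)
        if not low[:16].all(): continue
        i=np.argmax(~low); 
        if i==0 or V[min(i+4,len(V)-1)]<60: continue
        r=rr[i]; pts.append([c0[0]+r*np.cos(t),c0[1]+r*np.sin(t),np.degrees(t)])
    P=np.array(pts); g=lambda p:np.hypot(P[:,0]-p[0],P[:,1]-p[1])-65
    s=least_squares(g,c0,loss="soft_l1",f_scale=.7); print(f,len(P),s.x.round(2),np.median(abs(g(s.x))).round(2),P[:,2].min(),P[:,2].max())
for f in("top0","w4","w16","w17","t16"): plate(f)
```

```text
top0 120 [ 514.14 -104.84] 0.79 0.0 357.0
w4 93 [ 516.15 -102.94] 0.23 0.0 357.0
w16 77 [ 516.01 -102.33] 0.26 0.0 357.0
w17 82 [ 516.1  -102.29] 0.23 0.0 357.0Traceback (most recent call last):
  File "<stdin>", line 15, in <module>
  File "<stdin>", line 14, in plate
    return func(*args, **kwargs)
    vector_fun = VectorFunction(
        fun_wrapped,
    ...<6 lines>...
        workers=workers
    )
    self._update_fun()
    ~~~~~~~~~~~~~~~~^^
    self.f = self.fun_wrapped(xp_copy(self.x))
             ~~~~~~~~~~~~~~~~^^^^^^^^^^^^^^^^^
    return np.atleast_1d(self.fun(x))
                         ~~~~~~~~^^^
    return self.f(x, *self.args, **self.kwargs)
           ~~~~~~^^^^^^^^^^^^^^^^^^^^^^^^^^^^^^
  File "<stdin>", line 13, in <lambda>
IndexError: too many indices for array: array is 1-dimensional, but 2 were indexed
```

Call:
apply_moves(
  deltas=[
    [-0.003, -0.003, 0.06, 0, 0.7],
    [-0.003, -0.003, 0.15, 0, 0.7],
    [-0.003, -0.003, 0.26, 0, 0.7],
    [-0.003, -0.003, 0.36, 0, 0.7],
    [-0.003, -0.003, 0.408, 0, 0.7],
  ],
  grip_force=30,
)

```text
time_s: 27.4
position: [512.8, -115.6, 155.3]
ee_rot: [-0.001, 0.707, 0.707, -0.001]
wrist_force: [-0.3, -0.4, 0.5]
width: 72.7
finger_force: 0.0
```

Call:
apply_moves(
  deltas=[
    [0, 0, 0, 0, 0.5],
    [0, 0, 0, 0, 0.35],
    [0, 0, 0, 0, 0.25],
    [0, 0, 0, 0, 0.2],
    [0, 0, 0, 0, 0.15],
  ],
)

```text
time_s: 27.9
position: [514.2, -116.2, 159.2]
ee_rot: [0.001, 0.707, 0.707, 0.0]
wrist_force: [-2.1, -0.5, 4.9]
width: 49.4
finger_force: 31.1
```

Call:
apply_moves(
  deltas=[
    [0, 0, 0, 0, 0.1],
    [0, 0, 0, 0, 0.05],
    [0, 0, 0, 0, 0],
    [0, 0, 0, 0, -0.1],
    [0, 0, 0, 0, -0.1],
  ],
)

```text
time_s: 28.4
position: [514.2, -116.2, 159.2]
ee_rot: [0.001, 0.707, 0.707, 0.0]
wrist_force: [-1.9, -0.3, 6.0]
width: 49.4
finger_force: 31.2
```

Call:
apply_moves(
  deltas=[
    [0, 0, -0.01, 0, -0.1],
    [0, 0, -0.025, 0, -0.1],
    [0.02, 0.002, -0.03, 0, -0.1],
    [0.045, 0.006, -0.03, 0, -0.1],
    [0.064, 0.006, -0.03, 0, -0.1],
  ],
)

```text
time_s: 28.9
position: [515.1, -102.5, 163.9]
ee_rot: [-0.0, 0.707, 0.707, -0.0]
wrist_force: [-0.0, 0.1, -3.3]
width: 49.7
finger_force: 31.5
```

Call:
apply_moves(
  deltas=[
    [0, 0, 0, 0, -0.1],
    [0, 0, 0, 0, -0.1],
    [0, 0, 0.008, 0, -0.1],
    [0, 0, 0.015, 0, -0.1],
    [0, 0, 0.02, 0, -0.1],
  ],
)

```text
time_s: 29.4
position: [515.0, -103.2, 159.9]
ee_rot: [-0.0, 0.707, 0.707, -0.0]
wrist_force: [0.4, 0.8, -2.4]
width: 49.8
finger_force: 31.5
```

Call:
apply_moves(
  deltas=[
    [0, 0, 0.004, 0, -0.1],
    [0, 0, 0.008, 0, -0.1],
    [0, 0, 0.01, 0, -0.1],
    [0, 0, 0.01, 0, -0.1],
    [0, 0, 0.01, 0, -0.1],
  ],
)

```text
time_s: 29.9
position: [515.1, -103.2, 159.2]
ee_rot: [0.0, 0.707, 0.707, -0.0]
wrist_force: [-4.9, 1.7, 6.8]
width: 49.6
finger_force: 32.8
```

Run:
```python
from fit import *
shot("wrist","w18"); print(lens("w18")[0]); s=get_state(); print(s["position"],s["wrist_force"],s["ft_torque"],s["width"],s["time_s"])
print(px2w(load("w18"),[lens("w18")[0][0]],200))
c=load("w18"); u=np.linspace(0,6.28,80)
print(cv2.fitEllipse(w2px(c,[[515+17*np.cos(t),-103+17*np.sin(t),200] for t in u]).astype(np.float32)))
```

```text
((320.20831298828125, 366.8818664550781), (84.1882095336914, 99.773193359375), 89.30136108398438)
[ 515.05982324 -103.21734734  159.22624353] [-4.24907612  2.3014138   6.12324553] [ 0.2942038   1.14664982 -0.00534007] 49.74892661019201 29.95
[[ 514.70139486 -103.30992639  200.        ]]
((321.0769958496094, 364.3904724121094), (84.58934783935547, 99.92424774169922), 89.67208099365234)
```

Standing, in contact on the plate. Relieve the press slightly, release softly and go up.

Call:
apply_moves(
  deltas=[
    [0, 0, -0.005, 0, -0.1],
    [0, 0, -0.005, 0, 0.1],
    [0, 0, -0.005, 0, 0.18],
    [0, 0, -0.005, 0, 0.22],
    [0, 0, -0.005, 0, 0.3],
  ],
)

```text
time_s: 30.45
position: [515.2, -103.2, 159.2]
ee_rot: [0.0, 0.707, 0.707, 0.0]
wrist_force: [-0.2, 0.6, -0.4]
width: 55.5
finger_force: 0.0
```

Call:
apply_moves(
  deltas=[
    [0, 0, 0, 0, 0.5],
    [0, 0, 0, 0, 0.7],
    [0, 0, -0.08, 0, 0.7],
    [0, 0, -0.2, 0, 0.7],
    [0, 0, -0.3, 0, 0.7],
  ],
)

```text
time_s: 30.95
position: [515.2, -103.1, 221.3]
ee_rot: [0.001, 0.707, 0.707, 0.0]
wrist_force: [0.6, -1.0, 0.4]
width: 72.6
finger_force: 0.0
```

Call:
apply_moves(
  deltas=[
    [0, 0, -0.08, 0, 0.7],
    [0, 0, -0.13, 0, 0.7],
    [0, 0, -0.13, 0, 0.7],
    [0, 0, -0.13, 0, 0.7],
    [0, 0, -0.13, 0, 0.7],
  ],
)

```text
time_s: 31.45
position: [514.7, -102.9, 244.1]
ee_rot: [-0.001, 0.707, 0.707, -0.0]
wrist_force: [-0.3, 0.2, -0.3]
width: 72.5
finger_force: 0.0
```

Run:
```python
from fit import *
for n in("wrist","side"):shot(n,n[0]+"19")
s=get_state(); print(s["position"],s["wrist_force"],s["width"],s["time_s"])
c=load("w19");u=np.linspace(0,6.28,80)
for e,a in lens2("w19",190,340): print(e,a,px2w(c,[e[0]],200).round(1))
print(cv2.fitEllipse(w2px(c,[[515+16.7*np.cos(t),-103+16.7*np.sin(t),200] for t in u]).astype(np.float32)))
# prism unchanged? compare side views around the prism and crate
a,b=[load(f)["pixels"].astype(int) for f in("side0","s19")]; 
x,y=w2px(load("side0"),[[690,-145,30]])[0].astype(int); print(x,y,abs(a[y-25:y+30,x-25:x+25]-b[y-25:y+30,x-25:x+25]).mean(), abs(a[300:420,140:300]-b[300:420,140:300]).mean())
```

```text
[ 514.74111665 -102.91149837  244.22590162] [-0.47811147 -0.27729277 -0.35096402] 72.35323196009342 31.55
((319.638671875, 269.6560363769531), (54.65393829345703, 59.12009811401367), 91.73995208740234) 2536.5 [[ 514.1 -103.1  200. ]]
((321.17462158203125, 268.8963317871094), (54.450042724609375, 58.803131103515625), 89.69755554199219)
269 203 6.672606060606061 8.190642361111111
```

```bash
python3 -c "
from plant import ticket
print(ticket.job_done())"
```

```text
the job is handed in; nothing more can be done
None
```

The bronze sight tube was laid level in the V-rest and released, then taken again; it now stands upright, foot down, within about 2 mm of the plate's middle by my measurements. I handed the job in at about 31.6 s, with the gripper open and clear, and no verdict came back. The moves could not tilt the tool, so instead of the 45° grasp I let the tube swing foot-down in a light grip, tipped it upright on the plate, then set it down and re-gripped it to centre it. I never moved near the prism and touched nothing else in the crate, though I did not confirm the prism beyond a rough image comparison.

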